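# Register a biscuit tile in the trimming jig and clamp it

### The job

A terracotta kiln prop has been left standing on the bed of the tile-trimming jig: lift it off and put it in the blue tray first. Then, with the clamp still up, slide the white tile along the bed, without lifting or tipping it, until its edges sit fully home and flush against both the far fence and the side stop, and finally swing the clamp all the way down over it. Leave the two jugs and the beaker standing where they are.

Things in the scene. Friction and masses are not known exactly. Their poses are not given: they have to be found in the camera images.
- jig: trimming jig fixed on the bench: dark steel bed, x -125..125, y -130..107 mm in its frame (origin on the bench), top at z 20 mm. Two aluminium stops 12 mm thick stand 14 mm above the bed: far fence along y (inner face at x = +80, y -60..107 mm) and side stop along x (inner face at y = +95, x -40..80 mm). Position and yaw vary
- home (a point): point of the jig, on the bed's top, where the centre of the tile's underside is when the tile is home against both stops (jig x 25, y 40, z 20 mm); axes as the jig's: +x towards the fence, +y towards the side stop
- tile: loose white ceramic tile 110 x 110 x 16 mm with a blue ring on top, about 0.4 kg, lying flat on the bed away from the stops and skewed by up to 0.3 rad; origin at the centre of its underside, x and y along its edges; home when its x axis is along the jig's x
- prop: loose terracotta kiln prop, a square post 28 x 28 x 66 mm, 0.1 kg, standing on the bed between the tile and the side stop, at any yaw; origin at the centre of its underside, x and y square to its faces, z up its length
- prop_center (a point): centre of the kiln prop, 33 mm above its underside
- tray: blue open plastic tray fixed on the bench, 130 (x) x 120 (y) x 40 mm high outside, walls and floor 5 mm; origin at the centre of its underside; stands to the left or the right of the jig
- clamp (a joint): angle of the hold-down clamp on the jig: 0 = down, level over the tile (its foot 0.8 mm above the tile's top); 1.1 to 1.3 rad = up, as at the start; limit 1.4. It turns about a level hinge beyond the fence, its tip swinging towards the jig's -x and down; it is stiff (0.1 N m) and stays where it is left
- clamp_hinge (a point): the clamp's hinge axis (along jig y), at jig x 105, y 30 mm, 56 mm above the bench; its axes turn with the arm. The red hinge cheeks reach 66 mm above the bench
- clamp_tip (a point): the free end of the clamp's arm, 100 mm from the hinge. The arm is a steel bar 14 mm wide and 8 mm thick, with a red grip 18 mm wide and 12 mm thick over its last 34 mm; a rubber foot of radius 9 mm stands 19 mm off its underside, 55 mm from the hinge
- jug_a: white ceramic jug with a side handle, radius 36 mm, 82 mm high, standing left or right of the jig, on the side where the tray is not; bystander, origin under its centre
- jug_b: white ceramic jug with a side handle, radius 34 mm, 78 mm high, far left; bystander, origin under its centre
- beaker: blue ceramic beaker, radius 36 mm, 80 mm high, far right; bystander, origin under its centre
There are look-alikes about, which are no part of the job. Of the things shaped like the prop, the terracotta one is meant.

How it is judged:
On the way, in this order (a step that is already met when the one before it is completed fails the run):
1. the kiln prop is in the tray (x of prop_center in the frame of tray between -0.06 and 0.06 m and y of prop_center in the frame of tray between -0.055 and 0.055 m and z of prop_center in the frame of tray below 0.045 m), for 0.2 s.
2. the tile is home against both stops while the clamp is still up (above 0.6 rad) (x of tile in the frame of home between -0.0025 and 0.0025 m and y of tile in the frame of home between -0.0025 and 0.0025 m and z of tile in the frame of home below 0.003 m and angle between the x axis of tile and the x axis of jig, either way round below 0.025 rad and value of joint clamp above 0.6 rad), for 0.2 s.
At the end, for the whole second after the job is handed in: the prop lies or stands at rest in the tray; the tile lies flat on the bed within 2.5 mm of home along each of the jig's axes and within 0.025 rad of square, at rest; the clamp is down (below 0.06 rad); the jugs and the beaker are upright within 25 mm of where they started (all of step 1 and linear speed of prop below 0.02 m/s and x of tile in the frame of home between -0.0025 and 0.0025 m and y of tile in the frame of home between -0.0025 and 0.0025 m and z of tile in the frame of home below 0.003 m and angle between the x axis of tile and the x axis of jig, either way round below 0.025 rad and linear speed of tile below 0.01 m/s and value of joint clamp below 0.06 rad and distance of each of jug_a, jug_b, beaker from where it was at the start of the episode below 0.025 m and angle between each of jug_a, jug_b, beaker's own z axis and vertical below 0.3 rad); the robot touches nothing.
It fails at once if the tile is lifted more than 15 mm off the bed or tipped more than 0.25 rad (z of tile in the frame of home above 0.015 m or angle between tile's own z axis and vertical above 0.25 rad).
It fails at once if a jug or the beaker is moved more than 25 mm or tipped (not (distance of each of jug_a, jug_b, beaker from where it was at the start of the episode below 0.025 m and angle between each of jug_a, jug_b, beaker's own z axis and vertical below 0.3 rad)).
It also fails if it takes over 67 s, if anything falls off the work surface, if the arm or the gripper's body presses on something with over 40 N, if the wrist force passes 120 N, or if a joint passes its speed limit or range.

### The arm

A 7-joint arm with a two-finger parallel gripper is mounted at the origin on the work surface. World frame = base frame: x ahead of the robot, y to its left, z up, the work surface at z = 0. Lengths are in m, angles in rad, forces in N, time in s.
With the tool pointing down it reaches from about 0.425 to 0.925 m from the base axis. Payload 6.8 kg.
Tool frame: the origin (TCP) lies midway between the tips of the shut fingers; the grasp point (between the pads) lies 19 mm behind it (bot.pinch_z is the distance from the TCP to the grasp point, in m); z points along the fingers, y is the line along which they close (so a half turn about z gives the same grasp; the last joint's range is limited). The gripper opens to 85 mm and grips with 20 to 120 N. Pads are 22 mm wide; open, the fingers measure 114 mm over their backs; the gripper's body (76 mm by 85 mm) begins 54 mm behind the grasp point. The pads swing forward as they close: fully open they stand 13 mm farther back than shut.
Start: joints at [-1.288, 0.477, 0.022, 1.555, -0.011, 1.109, -0.083], TCP at [0.257, 0.624, 0.231] pointing down, gripper open.
Joint ranges: [-2.96, 2.96], [-0.34, 2.1], [-1.41, 1.46], [0.24, 2.44], [-1.37, 4.51], [0.17, 1.92], [-2.96, 2.96]. Speed limits (rad/s): [2.39, 2.39, 3.14, 3.14, 3.14, 3.14, 3.14].

### API

Orientations are given as a unit quaternion [w, x, y, z].
In Python, from station import bot, imaging gives the robot as it stands. The module is installed in compiled form; this text tells all that it offers.
- The arm moves only by the tool carry_out, never from a script. Its argument "targets" is a list of rows, each a list of 5 numbers: the shift along the tool's x, y, z in cm, then the turn about the tool's z in degrees, then the opening, from -1 (shut) to 1 (fully open). In form: [[x, y, z, yaw, gripper], ...]. A call has 1 to 12 rows; each row shifts and turns the commanded pose from where the row before left it, along the tool's axes as they then stand; what a row does not reach is not made up. A row lasts 1/10 s, in which the tool goes at most 50 mm and 8.59 degrees, less where a joint would pass 70% of its speed; a pose out of reach is approached as far as the arm can. A call is refused whole if a number of a shift passes 5 or a number of a turn 8.59, either way. A call with a gripper value outside its range is refused whole. The fingers move at their own pace and stop on an object; "force" is the grip in N (left out, the last holds). Time passes only in rows, so rows that do not move let the fingers close. It gives the time, the measured TCP pose, the force, the opening and the grip force at its end, in the units of the state.
- bot.get_obs(): the state, without advancing time (a new reading comes with each control period).
- imaging.read_camera(name): name is "side" or "top" or "wrist"; returns the picture (384x512x3 uint8, red, green, blue); there is no depth.
- imaging.calibration(name): a dict with "fx", "fy", "cx", "cy" (pixels), "extrinsics" (4x4, takes a point from world to camera coordinates). Camera axes: x right, y up, looking along -z (the intrinsics and any distortion apply to the point x, -y, -z); pixel columns grow to the right and rows downward; lengths in m; the calibration is good to about 2 mm. The wrist camera is an equidistant fisheye: a pixel r from the principal point sees the ray r / f radians off the axis. A picture is of the moment at which its call begins: read the wrist's pose just before it. calibration takes no time and is no camera call; for the wrist camera it gives the pose at the moment of the call.
- bot.hand_in(): hands the job in; it is judged then, once.
The state is a dict: "t": time; "q": joint angles; "joint_vel": joint speeds; "joint_torque": joint torques, N m; "eef_pos": TCP position; "tool_rot": TCP orientation; "contact_force": force on the tool from outside, world axes, zero at the start; "torque": the same for the moment, N m; "gripper_width": opening from 0.0 (shut) to 1.0 (fully open); "grasp_force": force on a finger pad.
Only numpy, scipy, OpenCV 4.12 (cv2) and the standard library are available. Lean on these libraries where they do the work, as an engineer would, in place of code of your own. Each camera call takes 0.05 s, during which the arm holds its last target. There are 200 camera calls.

## Working session

There is one attempt and no reset: what is moved stays moved. The work goes in short steps, Python scripts to look and compute and a tool call to move; the robot and the scene stay as the last step left them, time stands still between calls to the robot, and variables do not carry over. Pictures are saved under pics/ and viewed, at most 12 in all, crops included, and the job is handed in when it is done.

Besides the shell and the picture viewer there is one more tool, called as a command line: name --pt "numbers of a row" for each row, then --argument value for the rest. carry_out: Moves the arm, as the interface text tells. Its arguments: {"type":"object","properties":{"targets":{"type":"array"},"force":{"type":"number"}},"required":["targets"]}

```bash
mkdir -p pics; cat > h.py <<'E'
import numpy as np, cv2
from station import bot, imaging
def cal(n):
    c=imaging.calibration(n); return c
def ray(n,uv,c=None):
    c=c or cal(n); E=np.array(c["extrinsics"]); x=(uv[0]-c["cx"])/c["fx"]; y=(uv[1]-c["cy"])/c["fy"]
    if n=="wrist":
        r=np.hypot(x,y); s=np.sin(r)/r if r>1e-9 else 1; d=np.array([x*s,-y*s,-np.cos(r)])
    else: d=np.array([x,-y,-1.])
    R=E[:3,:3]; o=-R.T@E[:3,3]; d=R.T@d; return o,d/np.linalg.norm(d)
def onz(n,uv,z,c=None):
    o,d=ray(n,uv,c); return o+d*(z-o[2])/d[2]
def tri(rays):
    A=np.zeros((3,3));b=np.zeros(3)
    for o,d in rays:
        P=np.eye(3)-np.outer(d,d);A+=P;b+=P@o
    p=np.linalg.solve(A,b); return p,[np.linalg.norm(np.cross(p-o,d))for o,d in rays]
def proj(n,p,c=None):
    c=c or cal(n); E=np.array(c["extrinsics"]); q=E[:3,:3]@np.asarray(p)+E[:3,3]; x,y,z=q[0],-q[1],-q[2]
    if n=="wrist":
        r=np.hypot(x,y); t=np.arctan2(r,z); x,y,z=x/r*t,y/r*t,1
    return np.array([c["fx"]*x/z+c["cx"],c["fy"]*y/z+c["cy"]])
def snap(n,f):
    im=imaging.read_camera(n); cv2.imwrite(f,im[:,:,::-1]); return im
E
python3 - <<'E'
from h import *
a=snap("top","pics/top0.png");b=snap("side","pics/side0.png");c=snap("wrist","pics/wrist0.png")
cv2.imwrite("pics/two.png",np.hstack([cv2.resize(x,(800,600))for x in[a]])[:,:,::-1])
for n in("top","side","wrist"):
    k=cal(n);print(n,k["fx"],k["fy"],k["cx"],k["cy"],ray(n,(k["cx"],k["cy"])),[x for x in k if x not in("fx","fy","cx","cy","extrinsics")])
print(bot.get_obs(),bot.pinch_z)
E
```

```text
top 422.6531544713471 422.6531544713471 264.81147644915393 192.63558105369626 (array([ 4.89343853e-01, -9.65755105e-04,  1.09991374e+00]), array([ 0.12060568,  0.01851377, -0.99252784])) []
side 489.6480763102676 489.6480763102676 250.18578074071007 190.79808785418786 (array([ 0.00165587, -0.746825  ,  0.84295334]), array([ 0.48801418,  0.6112848 , -0.62303535])) []
wrist 297.3186396354542 297.3186396354542 256.18567234311143 192.14237683021904 (array([0.18013065, 0.65489606, 0.37326194]), array([ 0.29352794, -0.12209046, -0.94812197])) []
{'t': 0.15, 'q': array([-1.28810511,  0.47763774,  0.02234015,  1.55619925, -0.0114782 ,
        1.10929807, -0.08310479]), 'joint_vel': array([ 0.00069185, -0.00079868,  0.00011107, -0.00374026,  0.00066507,
        0.00031864, -0.00154986]), 'joint_torque': array([ 2.67418814e-03, -5.96922147e+01,  1.61032442e+00, -2.81488913e+01,
        1.27267823e-02,  6.52819552e-03, -1.07095670e-05]), 'eef_pos': array([0.25695756, 0.6236937 , 0.23054109]), 'tool_rot': array([-7.99373108e-05,  1.94140475e-01,  9.80973484e-01, -7.02576505e-04]), 'contact_force': array([-0.08080054,  0.4159432 , -0.68553264]), 'torque': array([0.01487996, 0.01383229, 0.00338397]), 'grasp_force': 0.0, 'gripper_width': 0.9954480352612827} 0.0187
```

View pics/two.png

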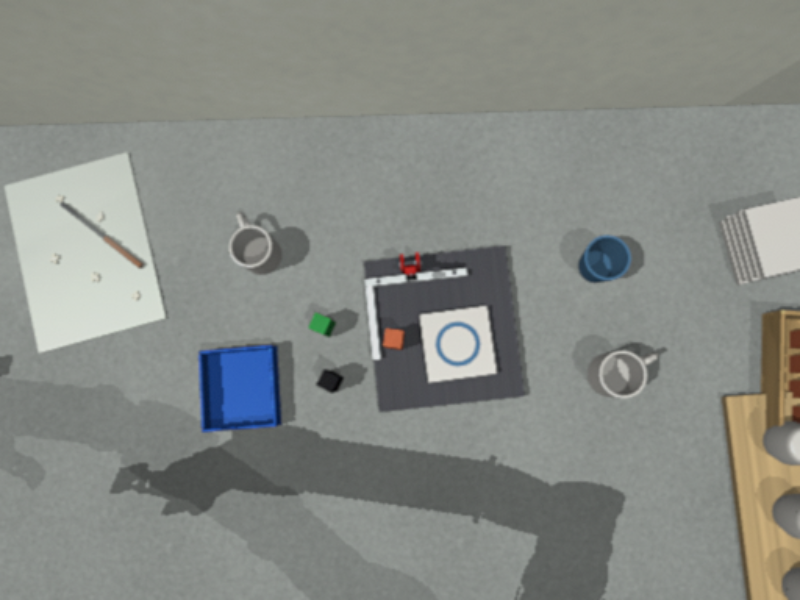

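View pics/side0.png

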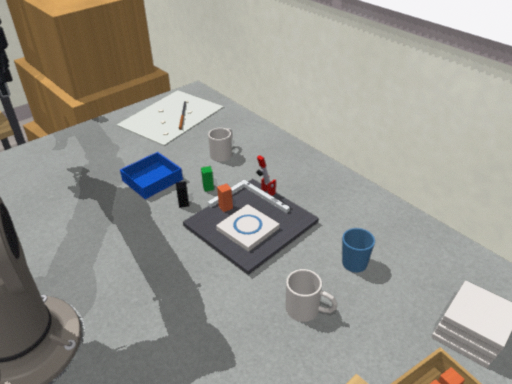

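The top view (800×600) shows the orange prop at about (394,338), the tile at (458,344), the tray at (240,388), the stop at (375,320), the fence at (420,277) and the red clamp at (410,265). The green and black posts are decoys. The side view shows the same objects.

```bash
cat > m.py <<'E'
from h import *
def blob(mask,near,k=1):
    n,l,s,c=cv2.connectedComponentsWithStats(mask.astype(np.uint8)*255)
    i=min((i for i in range(1,n) if s[i,4]>25),key=lambda i:np.hypot(*(c[i]-near)))
    return (l==i)
def quad(m):
    cs,_=cv2.findContours(m.astype(np.uint8),0,cv2.CHAIN_APPROX_NONE); c=max(cs,key=cv2.contourArea); h=cv2.convexHull(c)
    for e in np.arange(1,20,.3):
        q=cv2.approxPolyDP(h,e,True)
        if len(q)<=4: break
    q=q.reshape(-1,2).astype(float); pts=c.reshape(-1,2).astype(float); L=[]
    for i in range(len(q)):
        a,b=q[i],q[(i+1)%len(q)]; u=(b-a)/np.hypot(*(b-a)); w=pts-a; t=w@u; d=abs(w@[-u[1],u[0]])
        s=pts[(d<1.8)&(t>.12*np.hypot(*(b-a)))&(t<.88*np.hypot(*(b-a)))]
        vx,vy,x,y=cv2.fitLine(s.astype(np.float32),cv2.DIST_HUBER,0,.01,.01).ravel(); L.append((vx,vy,x,y))
    out=[]
    for i in range(len(L)):
        a,b=L[i-1],L[i]; A=np.array([[a[0],-b[0]],[a[1],-b[1]]]); t=np.linalg.solve(A,[b[2]-a[2],b[3]-a[3]]); out.append([a[2]+t[0]*a[0],a[3]+t[0]*a[1]])
    return np.array(out)
def hsv(im): 
    h=cv2.cvtColor(im,cv2.COLOR_RGB2HSV).astype(int); return h[...,0],h[...,1],h[...,2]
def masks(im):
    h,s,v=hsv(im)
    return dict(prop=(s>120)&(h>5)&(h<20)&(v>90), white=(s<45)&(v>185), blue=(s>150)&(h>105)&(h<125)&(v>60), bed=(v<75)&(s<80))
E
python3 - <<'E'
from m import *
near={"top":dict(prop=(252,216),tile=(293,220),tray=(153,248)),"side":dict(prop=(225,198),tile=(248,226),tray=(151,174))}
Q={}
for n in("top","side"):
    im=cv2.imread(f"pics/{n}0.png")[:,:,::-1].copy(); M=masks(im)
    for k,mk in(("prop","prop"),("tile","white"),("tray","blue")):
        m=blob(M[mk],near[n][k]); 
        if k!="prop": m=cv2.morphologyEx(m.astype(np.uint8),cv2.MORPH_CLOSE,np.ones((5,5)))
        q=quad(m); Q[n,k]=q
        print(n,k,m.sum(),q.round(1).tolist())
        z={"prop":.086,"tile":.036,"tray":.04}[k]
        P=np.array([onz(n,p,z)for p in q]); print("   world",P[:,:2].round(4).tolist(),"c",P.mean(0).round(4),"sides",[round(np.hypot(*(P[i]-P[i-1])[:2]),4)for i in range(len(P))])
for k in("tile","tray"):
    p,r=tri([ray(n,(Q[n,k]).mean(0)) for n in("top","side")]);print(k,p.round(4),np.round(r,4))
a=cv2.imread("pics/top0.png")[150:270,220:345]; b=cv2.imread("pics/side0.png")[145:270,180:325]
cv2.imwrite("pics/crop.png",np.vstack([cv2.resize(a,(480,300)),cv2.resize(b,(480,300))]))
E
```

```text
top prop 156 [[246.60000610351562, 209.89999389648438], [257.6000061035156, 211.5], [256.70001220703125, 222.60000610351562], [244.5, 221.60000610351562]]
   world [[0.5717, 0.0626], [0.5673, 0.0362], [0.5406, 0.039], [0.5437, 0.0681]] c [0.5558 0.0515 0.086 ] sides [np.float64(0.0286), np.float64(0.0268), np.float64(0.0269), np.float64(0.0293)]
top tile 388 [[299.5, 208.89999389648438], [302.6000061035156, 227.89999389648438], [285.70001220703125, 230.8000030517578], [282.20001220703125, 211.6999969482422]]
   world [[0.5753, -0.0676], [0.5275, -0.074], [0.5209, -0.0314], [0.5693, -0.0239]] c [ 0.5482 -0.0492  0.036 ] sides [np.float64(0.0441), np.float64(0.0482), np.float64(0.0431), np.float64(0.0489)]
top tray 2536 [[174.8000030517578, 220.5], [179.0, 271.5], [129.5, 275.1000061035156], [127.69999694824219, 224.89999389648438]]
   world [[0.5528, 0.2469], [0.4262, 0.236], [0.4199, 0.3594], [0.5445, 0.3662]] c [0.4859 0.3022 0.04  ] sides [np.float64(0.1196), np.float64(0.1271), np.float64(0.1235), np.float64(0.1247)]
side prop 326 [[229.1999969482422, 182.60000610351562], [231.699
[... 429 characters left out ...]
16.1999969482422, 225.1999969482422]]
   world [[0.5931, 0.0065], [0.604, -0.0983], [0.4985, -0.11], [0.4857, -0.0044]] c [ 0.5453 -0.0516  0.036 ] sides [np.float64(0.1079), np.float64(0.1054), np.float64(0.1062), np.float64(0.1063)]
side tray 1723 [[157.39999389648438, 152.3000030517578], [188.89999389648438, 175.3000030517578], [143.39999389648438, 198.39999389648438], [117.69999694824219, 170.8000030517578]]
   world [[0.5401, 0.3601], [0.5468, 0.2046], [0.4008, 0.1986], [0.4075, 0.3537]] c [0.4738 0.2793 0.04  ] sides [np.float64(0.1328), np.float64(0.1557), np.float64(0.1462), np.float64(0.1552)]
tile [ 0.5479 -0.0491  0.0312] [0.0006 0.0006]
tray [0.486  0.3088 0.015 ] [0.0008 0.0008]
```

View pics/crop.png

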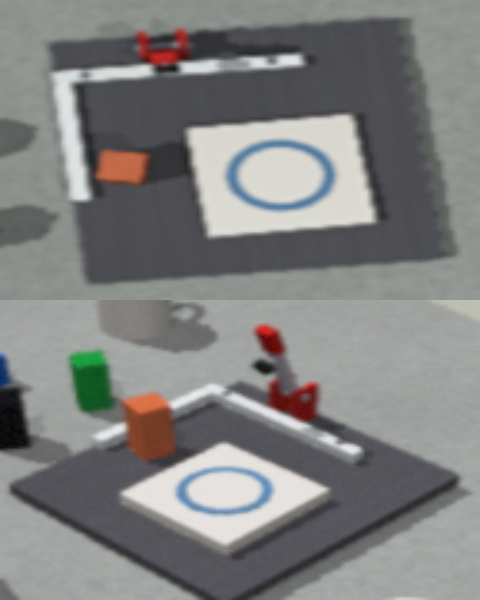

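The crops match: the prop's top is about (0.556, 0.052), the tile's centre is about (0.548, -0.049), and the tray is about (0.486, 0.305). I'll move over the jig for a closer look with the wrist camera.

carry_out --pt "-3.3 -3.4 0 0 1" --pt "-3.3 -3.4 -0.2 0 1" --pt "-3.3 -3.4 -0.2 0 1" --pt "-3.3 -3.4 -0.2 0 1" --pt "-3.3 -3.4 -0.2 0 1" --pt "-3.3 -3.4 -0.2 0 1" --pt "-3.3 -3.4 -0.2 0 1" --pt "-3.3 -3.4 -0.2 0 1" --pt "-3.3 -3.4 -0.2 0 1" --pt "-3.3 -3.4 -0.2 0 1" --pt "-3.3 -3.4 -0.2 0 1" --pt "-3.3 -3.4 -0.2 0 1"

```text
t: 1.35
eef_pos: [0.468, 0.0941, 0.2535]
tool_rot: [0.0, 0.194, 0.981, 0.0]
contact_force: [1.1, 0.5, -0.5]
gripper_width: 0.998
grasp_force: 0.0
```

carry_out --pt "0 0 0 -8.0 1" --pt "0 0 0 -6.0 1" --pt "0 0 0 0 1" --pt "0 0 0 0 1"

```text
t: 1.75
eef_pos: [0.4677, 0.0961, 0.2532]
tool_rot: [-0.0, 0.074, 0.997, -0.0]
contact_force: [0.7, 0.2, -0.4]
gripper_width: 0.999
grasp_force: 0.0
```

```bash
python3 - <<'E'
from h import *
import pickle
k=cal("wrist");o=bot.get_obs();im=snap("wrist","pics/w1.png");pickle.dump(k,open("w1.pkl","wb"))
print(o["t"],o["eef_pos"],o["tool_rot"])
cv2.imwrite("pics/w1b.png",cv2.resize(im,(800,600))[:,:,::-1])
E
```

```text
1.75 [0.4676666  0.09613573 0.2531711 ] [-1.43399254e-04  7.44645391e-02  9.97223652e-01 -2.17228978e-05]
```

View pics/w1b.png

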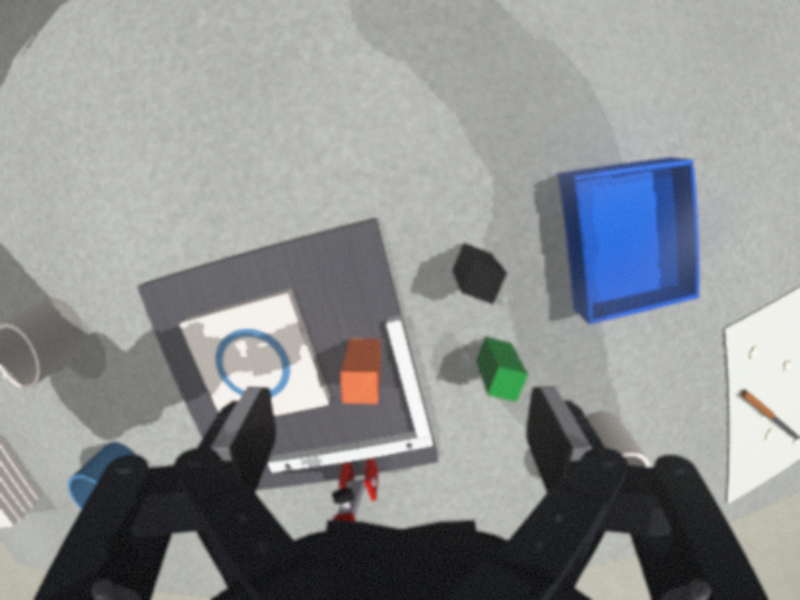

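The wrist view (800×600) shows the bed corners at about (140,285), (376,219) and (437,460). The stop's inner edge runs (388,322)–(414,435), the prop's top face is near (360,387), and the tile is centred near (255,357).

```bash
cat >> m.py <<'E'
import pickle
def edge(n,im,P0,P1,z,c,w=.006,lo=.06,hi=.94,sign=0):
    """points on a world edge at height z near P0-P1: steepest grey step across it"""
    g=cv2.GaussianBlur(cv2.cvtColor(im,cv2.COLOR_RGB2GRAY),(3,3),0).astype(np.float32)
    P0,P1=np.array(P0,float)[:2],np.array(P1,float)[:2]; u=(P1-P0)/np.hypot(*(P1-P0)); nn=np.array([-u[1],u[0]]); s=np.arange(-w,w+1e-6,.0004); out=[]
    for t in np.linspace(lo,hi,40):
        q=P0+t*(P1-P0); px=np.array([proj(n,[*(q+nn*a),z],c)for a in s],np.float32)
        v=cv2.remap(g,px[:,0].copy(),px[:,1].copy(),cv2.INTER_LINEAR).ravel(); d=np.gradient(v); d=d*sign if sign else abs(d)
        i=d[2:-2].argmax()+2
        if d[i]>1: out.append(q+nn*s[i])
    out=np.array(out,np.float32); vx,vy,x,y=cv2.fitLine(out,cv2.DIST_HUBER,0,.001,.001).ravel()
    v=np.array([vx,vy]); v=v if v@u>0 else -v; r=(out-[x,y])@[-vy,vx]
    return np.array([x,y]),v,np.median(abs(r)),len(out)
def cross(a,b):
    t=np.linalg.solve(np.array([a[1],-b[1]]).T,b[0]-a[0]); return a[0]+t[0]*a[1]
def ang(v): return np.degrees(np.arctan2(v[1],v[0]))
def rect(n,im,Q,z,c,**k):
    E=[edge(n,im,Q[i],Q[(i+1)%4],z,c,**k)for i in range(4)]
    return np.array([cross(E[i-1],E[i])for i in range(4)]),E
E
cat > a.py <<'E'
from m import *
top=cv2.imread("pics/top0.png")[:,:,::-1].copy(); w=cv2.imread("pics/w1.png")[:,:,::-1].copy(); kt=cal("top");kw=pickle.load(open("w1.pkl","rb"))
W=lambda u,v,z:onz("wrist",(u/1.5625-.18,v/1.5625-.18),z,kw)[:2]
T=lambda u,v,z:onz("top",(u/1.5625-.18,v/1.5625-.18),z,kt)[:2]
def show(s,e): print(s,e[0].round(4),"ang",ang(e[1]).round(2),"res",e[2].round(5),e[3])
front=[(140,285),(376,219)];left=[(376,219),(437,460)]
A=edge("wrist",w,W(*front[0],.02),W(*front[1],.02),.02,kw);B=edge("wrist",w,W(*left[0],.02),W(*left[1],.02),.02,kw);show("w front",A);show("w left",B);print("corner w",cross(A,B))
A=edge("top",top,T(528,394,.02),T(380,411,.02),.02,kt);B=edge("top",top,T(380,411,.02),T(364,262,.02),.02,kt);C=edge("top",top,T(364,262,.02),T(509,246,.02),.02,kt);show("t front",A);show("t left",B);show("t far",C);print("corner t",cross(A,B),cross(B,C))
S=edge("wrist",w,W(388,322,.034),W(414,435,.034),.034,kw,w=.004);show("w stop in",S)
S=edge("top",top,T(382,358,.034),T(377,290,.034),.034,kt,w=.004);show("t stop in",S)
for n,im,k,q in(("wrist",w,kw,[W(*p,.036)for p in((180,323),(291,291),(328,403),(220,425))]),("top",top,kt,[T(*p,.036)for p in((497,373),(429,382),(419,315),(488,306))])):
    R,E=rect(n,im,q,.036,k,w=.008); print(n,"tile",R.round(4).tolist(),"c",R.mean(0).round(4),"sides",[round(np.hypot(*(R[i]-R[i-1])),4)for i in range(4)],[round(ang(e[1])%90,2)for e in E])
# prop top face in wrist: bright orange
h,s,v=hsv(w); m=(s>120)&(h>3)&(h<20)&(v>90); m=blob(m,(231,237)); ys,xs=np.nonzero(m); print("V by row",[(y,int(np.median(v[y][m[y]])))for y in range(ys.min(),ys.max()+1,3)])
q=[(341,371),(379,370),(378,404),(342,402)]
R,E=rect("wrist",w,[W(*p,.086)for p in q],.086,kw,w=.005);print("prop w",R.round(4).tolist(),R.mean(0).round(4),[round(ang(e[1])%90,1)for e in E],[round(np.hypot(*(R[i]-R[i-1])),4)for i in range(4)])
rw=ray("wrist",proj("wrist",[*R.mean(0),.086],kw),kw); qt=quad(blob(masks(top)["prop"],(252,216))); 
tq=[onz("top",p,.086,kt)[:2]for p in qt]; Rt,Et=rect("top",top,tq,.086,kt,w=.005);print("prop t",Rt.mean(0).round(4),[round(ang(e[1])%90,1)for e in Et])
print("tri prop top",tri([rw,ray("top",proj("top",[*Rt.mean(0),.086],kt),kt)]))
# tray rim
q=[W(*p,.04)for p in((560,174),(693,159),(699,296),(590,321))];R,E=rect("wrist",w,q,.04,kw,w=.006);print("tray w",R.mean(0),[round(np.hypot(*(R[i]-R[i-1])),4)for i in range(4)],[round(ang(e[1])%90,1)for e in E])
q=[T(*p,.04)for p in((275,345),(280,425),(202,431),(199,350))];Rt,E=rect("top",top,q,.04,kt,w=.006);print("tray t",Rt.mean(0),[round(np.hypot(*(Rt[i]-Rt[i-1])),4)for i in range(4)])
print(tri([ray("wrist",proj("wrist",[*R.mean(0),.04],kw),kw),ray("top",proj("top",[*Rt.mean(0),.04],kt),kt)]))
E
python3 a.py
```

```text
w front [ 0.4464 -0.0352] ang 94.81 res 0.00017 40
w left [0.5643 0.0903] ang 4.2 res 0.00058 40
corner w [0.43662706 0.08090752]
t front [ 0.452 -0.042] ang 94.95 res 0.00068 40
t left [0.5622 0.0919] ang 5.39 res 0.00075 40
t far [ 0.7023 -0.021 ] ang -84.85 res 0.00095 40
corner t [0.4414483  0.08053826] [0.6910745  0.10410914]
w stop in [0.5793 0.0794] ang 4.77 res 0.00025 40
t stop in [0.5873 0.0791] ang 3.39 res 5e-05 40
wrist tile [[0.49559998512268066, -0.11089999973773956], [0.483599990606308, -0.0010999999940395355], [0.5942999720573425, 0.01140000019222498], [0.6021000146865845, -0.09929999709129333]] c [ 0.5439 -0.05  ] sides [np.float32(0.107), np.float32(0.1105), np.float32(0.1114), np.float32(0.111)] [np.float32(6.26), np.float32(6.42), np.float32(4.0), np.float32(6.21)]
top tile [[0.5, -0.11079999804496765], [0.4878999888896942, -0.00039999998989515007], [0.597100019454956, 0.01140000019222498], [0.6093000173568726, -0.09920000284910202]] c [ 0.5486 -0.0497] sides [np.float32(0.11), np.float32(0.111), np.float32(0.1098), np.float32(0.1113)] [np.float32(6.24), np.float
[... 507 characters left out ...]
269), np.float32(0.0282), np.float32(0.0284), np.float32(0.0279)]
prop t [0.5568 0.0519] [np.float32(79.0), np.float32(79.3), np.float32(80.6), np.float32(85.5)]
tri prop top (array([0.55661543, 0.0510775 , 0.07968617]), [np.float64(0.00130186861808669), np.float64(0.0013018686180866267)])
tray w [0.47947896 0.30155855] [np.float32(0.1352), np.float32(0.1346), np.float32(0.132), np.float32(0.1105)] [np.float32(3.1), np.float32(3.5), np.float32(3.5), np.float32(13.7)]
tray t [0.48803946 0.30059245] [np.float32(0.1243), np.float32(0.1297), np.float32(0.1249), np.float32(0.1283)]
(array([0.48578125, 0.30763714, 0.0239465 ]), [np.float64(0.0032687018141846842), np.float64(0.003268701814184751)])
```

Everything measured agrees with the given sizes. The prop is at (0.555, 0.051) and yawed about -9°, with its top at about 80–86 mm. The jig origin is about (0.573, -0.015) with a yaw of 4.9°. Next I'll grasp the prop.

carry_out --pt "-3.1 -1.0 0 0 1" --pt "-3.1 -1.05 0 0 1" --pt "-3.1 -1.05 0 0 1" --pt "0 0 4 0 1" --pt "0 0 4 0 1" --pt "0 0 4 0 1" --pt "0 0 4 0 1" --pt "0 0 3 0 1" --pt "0 0 1.5 0 1" --pt "0 0 0 0 1" --pt "0 0 0 0 1"

```text
t: 2.9
eef_pos: [0.5562, 0.052, 0.0492]
tool_rot: [0.001, 0.073, 0.997, 0.0]
contact_force: [-0.5, 0.5, -0.1]
gripper_width: 0.999
grasp_force: 0.0
```

carry_out --pt "0 0 0 0 -1" --pt "0 0 0 0 -1" --pt "0 0 0 0 -1" --pt "0 0 0 0 -1" --pt "0 0 0 0 -1" --pt "0 0 0 0 -1" --pt "0 0 0 0 -1" --pt "0 0 0 0 -1" --force 40

```text
t: 3.7
eef_pos: [0.5559, 0.0519, 0.049]
tool_rot: [0.0, 0.073, 0.997, 0.0]
contact_force: [-0.7, 0.0, 6.5]
gripper_width: 0.324
grasp_force: 40.2
```

carry_out --pt "0 0 -2 0 -1" --pt "0 0 -4 0 -1" --pt "0 0 -3 0 -1" --pt "1.8 4 0 0 -1" --pt "1.8 4 0 0 -1" --pt "1.8 4 0 0 -1" --pt "1.8 4 0 0 -1" --pt "1.8 4 0 0 -1" --pt "1.8 3.8 0 0 -1" --pt "0 0 0 0 -1" --pt "0 0 0 0 -1"

```text
t: 4.8
eef_pos: [0.4824, 0.3039, 0.1379]
tool_rot: [-0.0, 0.072, 0.997, -0.0]
contact_force: [0.0, -1.3, -1.0]
gripper_width: 0.324
grasp_force: 39.8
```

```bash
python3 - <<'E'
from h import *
import pickle
o=bot.get_obs();k=cal("wrist");im=snap("wrist","pics/w2.png");im2=snap("top","pics/top2.png")
print(o["t"],o["eef_pos"],o["tool_rot"],o["gripper_width"])
cv2.imwrite("pics/w2b.png",np.vstack([cv2.resize(im,(400,300)),cv2.resize(im2,(400,300))])[:,:,::-1])
E
```

```text
4.8 [0.48235835 0.30390474 0.13787992] [-3.22049776e-04  7.17444520e-02  9.97422953e-01 -2.88916764e-04] 0.3244631044358234
```

View pics/w2b.png

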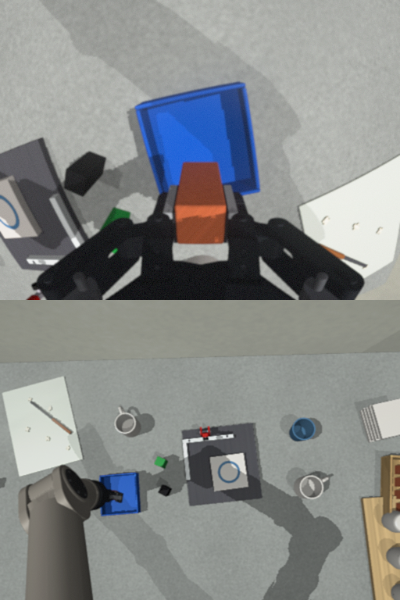

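The prop is held over the tray, seen at about (200,200) in the wrist view with the tray around it. I'll lower it and release.

carry_out --pt "0 0 3.5 0 -1" --pt "0 0 3.5 0 -1" --pt "0 0 2 0 -1" --pt "0 0 0.8 0 -1" --pt "0 0 0.3 0 -1" --pt "0 0 0 0 -1" --pt "0 0 0 0 -1"

```text
t: 5.6
eef_pos: [0.4842, 0.3032, 0.0385]
tool_rot: [0.001, 0.073, 0.997, 0.001]
contact_force: [-0.0, 0.0, -1.8]
gripper_width: 0.322
grasp_force: 39.7
```

carry_out --pt "0 0 0 0 0" --pt "0 0 0 0 0" --pt "0 0 0 0 0" --pt "0 0 0 0 0" --pt "0 0 0 0 0" --pt "0 0 -2 0 0" --pt "0 0 -3 0 0" --pt "0 0 -4 0 0" --pt "0 0 -4 0 0" --pt "0 0 0 0 0" --pt "0 0 0 0 0"

```text
t: 6.7
eef_pos: [0.4836, 0.3034, 0.1682]
tool_rot: [0.001, 0.073, 0.997, 0.001]
contact_force: [-0.3, 0.7, -0.4]
gripper_width: 0.504
grasp_force: 0.0
```

```bash
python3 - <<'E'
from m import *
o=bot.get_obs();im=snap("wrist","pics/w3.png");k=cal("wrist")
print(o["t"],o["eef_pos"],o["tool_rot"],o["gripper_width"],o["q"].round(2))
m=masks(im); n,l,s,c=cv2.connectedComponentsWithStats(m["prop"].astype(np.uint8)*255); print([(s[i].tolist(),c[i].round()) for i in range(1,n) if s[i,4]>80])
E
```

```text
6.7 [0.48357944 0.30337638 0.16820738] [7.00716144e-04 7.31443696e-02 9.97320746e-01 8.60031233e-04] 0.5035028682545212 [-0.89  0.38  0.28  1.89 -0.13  0.89  0.88]
[([241, 177, 30, 29, 844], array([256., 191.])), ([405, 300, 28, 16, 128], array([420., 309.]))]
```

carry_out --pt "0 0 0 -6.7 0" --pt "0 0 0 -6.7 0" --pt "0.6 -4.5 0 0 0" --pt "0.6 -4.5 0 0 0" --pt "0.6 -4.5 0 0 0" --pt "0.6 -4.5 0 0 0" --pt "0.6 -4.5 0 0 0" --pt "0.6 -4.5 0 0 0" --pt "0.7 -4.4 0 0 0" --pt "0.7 -4.3 0 0 0" --pt "0 0 0 0 0" --pt "0 0 0 0 0"

```text
t: 7.95
eef_pos: [0.4635, -0.0578, 0.1661]
tool_rot: [-0.001, -0.042, 0.999, -0.0]
contact_force: [0.4, 0.6, -0.2]
gripper_width: 0.503
grasp_force: 0.0
```

```bash
python3 - <<'E'
from m import *
o=bot.get_obs();k=cal("wrist");pickle.dump(k,open("w4.pkl","wb"));im=snap("wrist","pics/w4.png");im2=snap("side","pics/s4.png")
print(o["t"],o["eef_pos"],o["tool_rot"],o["gripper_width"])
cv2.imwrite("pics/w4b.png",np.hstack([cv2.resize(im,(400,300)),cv2.resize(im2[100:280,80:320],(400,300))])[:,:,::-1])
E
```

```text
7.95 [ 0.46346843 -0.05778787  0.16611334] [-1.29965954e-03 -4.23494950e-02  9.99102008e-01 -9.57025748e-05] 0.5027437756718851
```

View pics/w4b.png

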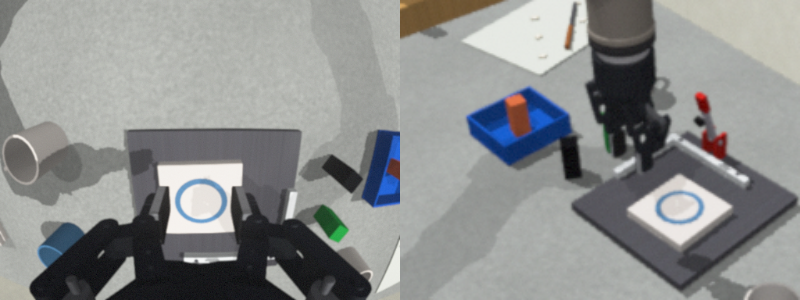

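The prop stands in the tray (side view, about (515,115)), and the tool is just behind the tile's near edge. I'll descend and then push the tile +x.

carry_out --pt "0 0 4 0 0" --pt "0 0 4 0 0" --pt "0 0 3 0 0" --pt "0 0 1.5 0 0" --pt "0 0 1 0 0" --pt "0 0 0.5 0 0" --pt "0 0 0.3 0 0" --pt "0 0 0 0 0" --pt "0 0 0 0 0"

```text
t: 8.95
eef_pos: [0.4652, -0.0569, 0.0249]
tool_rot: [0.001, -0.044, 0.999, 0.0]
contact_force: [-0.5, 0.7, 1.0]
gripper_width: 0.499
grasp_force: 0.0
```

```bash
python3 - <<'E'
from m import *
o=bot.get_obs();print(o["eef_pos"],o["contact_force"]);a=snap("side","pics/s5.png");b=snap("wrist","pics/w5.png")
cv2.imwrite("pics/s5b.png",np.hstack([cv2.resize(b,(400,300)),cv2.resize(a[150:300,150:350],(400,300))])[:,:,::-1])
E
```

```text
[ 0.46515346 -0.05687351  0.02492962] [-0.51541683  0.65855222  0.95540277]
```

View pics/s5b.png

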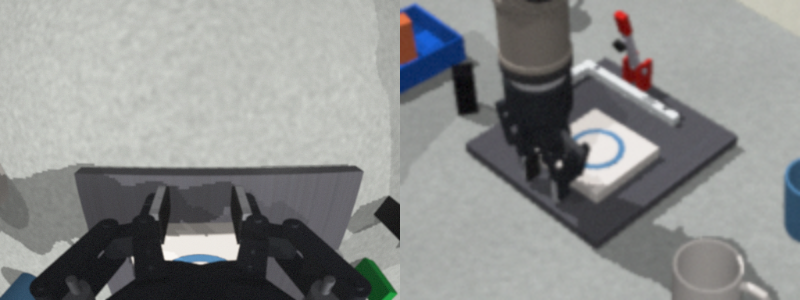

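carry_out --pt "-0.5 0 0.4 0 0" --pt "-0.5 0 0.2 0 0" --pt "-0.6 0 0 0 0" --pt "-0.6 0 0 0 0" --pt "-0.6 0 0 0 0" --pt "-0.6 0 0 0 0" --pt "-0.6 0 0 0 0" --pt "-0.6 0 0 0 0" --pt "-0.6 0 0 0 0" --pt "-0.6 0 0 0 0" --pt "-0.4 0 0 0 0" --pt "0 0 0 0 0"

```text
t: 10.25
eef_pos: [0.5238, -0.0522, 0.0182]
tool_rot: [-0.003, -0.043, 0.999, 0.0]
contact_force: [-8.8, -0.1, 14.8]
gripper_width: 0.501
grasp_force: 7.1
```

```bash
cat > tile.py <<'E'
from m import *
import sys
# tile from the blue ring and white quad in top view; side view too
def look(tag):
    a=snap("top",f"pics/top{tag}.png");b=snap("side",f"pics/side{tag}.png");o=bot.get_obs();print(o["t"],o["eef_pos"].round(4),o["contact_force"].round(1),o["q"].round(2)[6])
    c=np.array([.5726,-.0152]);th=np.radians(4.9);R=np.array([[np.cos(th),-np.sin(th)],[np.sin(th),np.cos(th)]])
    print("tcp jig mm",(R.T@(o["eef_pos"][:2]-c)*1000).round(1),"z",o["eef_pos"][2].round(4))
    for n,im,off in(("top",a,(.0023,0)),("side",b,(0,0))):
        h,s,v=hsv(im); ring=(s>70)&(h>98)&(h<115)&(v>90)
        P=np.array([onz(n,(x,y),.036)[:2] for y,x in zip(*np.nonzero(ring))]); J=(P-off-c)@R*1000
        J=J[(abs(J[:,0])<90)&(abs(J[:,1])<100)]
        if len(J)>10:
            (x,y),(d1,d2),_=cv2.fitEllipse(cv2.convexHull(J.astype(np.float32)));print(n,"ring c jig",round(x,1),round(y,1),"axes",round(d1,1),round(d2,1),len(J))
if __name__=="__main__": look(sys.argv[1])
E
python3 tile.py 6
```

```text
10.35 [ 0.5238 -0.0522  0.0182] [-7.5 -0.8 13.3] 1.9
tcp jig mm [-51.8 -32.7] z 0.0182
top ring c jig 22.8 -33.9 axes 51.4 61.6 57Traceback (most recent call last):
  File "tile.py", line 14, in <module>
    if __name__=="__main__": look(sys.argv[1])
                             ~~~~^^^^^^^^^^^^^
  File "tile.py", line 10, in look
    P=np.array([onz(n,(x,y),.036)[:2] for y,x in zip(*np.nonzero(ring))]); J=(P-off-c)@R*1000
                ~~~^^^^^^^^^^^^^^
  File "h.py", line 12, in onz
    o,d=ray(n,uv,c); return o+d*(z-o[2])/d[2]
        ~~~^^^^^^^^
  File "h.py", line 6, in ray
    c=c or cal(n); E=np.array(c["extrinsics"]); x=(uv[0]-c["cx"])/c["fx"]; y=(uv[1]-c["cy"])/c["fy"]
           ~~~^^^
  File "h.py", line 4, in cal
    c=imaging.calibration(n); return c
ValueError: time passes only in moves, steps and waits
```

```bash
sed -i 's/^def cal(n):/_K={}\ndef cal(n):\n    if n!="wrist" and n in _K: return _K[n]/; s/c=imaging.calibration(n); return c/c=imaging.calibration(n); _K[n]=c; return c/' h.py; python3 tile.py 6b
```

```text
10.45 [ 0.5238 -0.0522  0.0182] [-9.1 -0.4 12.9] 1.9
tcp jig mm [-51.8 -32.7] z 0.0182
top ring c jig 22.8 -33.9 axes 51.4 61.6 57
side ring c jig 14.4 -35.4 axes 66.8 67.4 64
```

carry_out --pt "1 0 -0.3 0 0" --pt "1 0 -1 0 0" --pt "0 0 -4 0 0" --pt "0 0 -4 0 0" --pt "-2.8 -2.7 0 0 0" --pt "-2.8 -2.7 0 0 0" --pt "-2.8 -2.6 0 0 0" --pt "0 0 0 8.2 0" --pt "0 0 0 8.2 0" --pt "0 0 0 8.2 0" --pt "0 0 0 8.2 0" --pt "0 0 0 8.2 0"

```text
t: 11.65
eef_pos: [0.5968, -0.1256, 0.1118]
tool_rot: [0.0, 0.312, 0.95, 0.0]
contact_force: [-0.2, 0.6, 0.1]
gripper_width: 0.5
grasp_force: 0.0
```

carry_out --pt "0 0 0 8.2 0" --pt "0 0 0 8.2 0" --pt "0 0 0 8.2 0" --pt "0 0 0 8.2 0" --pt "0 0 0 8.2 0" --pt "0 0 0 8.0 0" --pt "0 0 0 0 0" --pt "0 0 0 0 0"

```text
t: 12.45
eef_pos: [0.5969, -0.1254, 0.1115]
tool_rot: [-0.0, 0.674, 0.739, 0.0]
contact_force: [-0.9, -1.0, -0.5]
gripper_width: 0.5
grasp_force: 0.0
```

```bash
python3 tile.py 7; python3 -c "
from h import *
print(bot.get_obs()['tool_rot'])"
```

```text
12.55 [ 0.597  -0.1256  0.1115] [-0.   0.2 -0. ] 0.69
tcp jig mm [  14.9 -112.1] z 0.1115
top ring c jig 15.1 -32.6 axes 65.1 68.4 112
side ring c jig 13.9 -34.8 axes 67.8 68.2 117
[-2.22684151e-05  6.74532604e-01  7.38245018e-01  2.44407061e-04]
```

carry_out --pt "0 0 4 0 0" --pt "0 0 3 0 0" --pt "0 0 1.4 0 0" --pt "0 0 0.6 0 0" --pt "0 0 0 0 0" --pt "0 0 0 0 0" --pt "0.6 0 0 0 0" --pt "0.8 0 0 0 0" --pt "0.8 0 0 0 0" --pt "0.8 0 0 0 0" --pt "0.8 0 0 0 0" --pt "0.8 0 0 0 0"

```text
t: 13.75
eef_pos: [0.5931, -0.0793, 0.0215]
tool_rot: [0.0, 0.675, 0.737, 0.0]
contact_force: [0.6, -2.8, 1.9]
gripper_width: 0.501
grasp_force: 1.5
```

carry_out --pt "0.8 0 0 0 0" --pt "0.8 0 0 0 0" --pt "0.8 0 0 0 0" --pt "0.5 0 0 0 0" --pt "0 0 0 0 0" --pt "0 0 0 0 0"

```text
t: 14.35
eef_pos: [0.5901, -0.0499, 0.0209]
tool_rot: [-0.001, 0.675, 0.738, 0.0]
contact_force: [-0.5, 0.3, -0.6]
gripper_width: 0.499
grasp_force: 0.0
```

```bash
python3 tile.py 8
```

```text
14.45 [ 0.5902 -0.0506  0.021 ] [ 0.4  0.2 -0.6] 0.66
tcp jig mm [ 14.5 -36.7] z 0.021
top ring c jig 31.6 52.1 axes 11.9 40.5 37
side ring c jig 14.5 30.0 axes 66.5 71.1 56
```

carry_out --pt "0.4 0 0 0 0" --pt "0.4 0 0 0 0" --pt "0.1 0 0 0 0" --pt "0.1 0 0 0 0" --pt "0 0 0 0 0" --pt "0 0 0 0 0"

```text
t: 15.05
eef_pos: [0.5896, -0.0408, 0.0212]
tool_rot: [-0.0, 0.676, 0.737, 0.0]
contact_force: [0.0, -0.0, -0.4]
gripper_width: 0.501
grasp_force: 0.3
```

carry_out --pt "0.1 0 0 0 0" --pt "0.1 0 0 0 0" --pt "0 0 0 0 0"

```text
t: 15.35
eef_pos: [0.5897, -0.0406, 0.0214]
tool_rot: [0.001, 0.676, 0.737, -0.001]
contact_force: [0.9, -5.2, -2.1]
gripper_width: 0.506
grasp_force: 2.6
```

carry_out --pt "0.1 0 0 0 0" --pt "0.1 0 0 0 0" --pt "0.1 0 0 0 0" --pt "0 0 0 0 0"

```text
t: 15.75
eef_pos: [0.5896, -0.0406, 0.0218]
tool_rot: [0.003, 0.676, 0.736, -0.001]
contact_force: [1.5, -10.7, -2.0]
gripper_width: 0.501
grasp_force: 5.6
```

carry_out --pt "0.1 0 0 0 0" --pt "0.1 0 0 0 0" --pt "0 0 0 0 0"

```text
t: 16.05
eef_pos: [0.5896, -0.0406, 0.022]
tool_rot: [0.004, 0.677, 0.736, -0.002]
contact_force: [1.6, -14.9, -2.4]
gripper_width: 0.496
grasp_force: 7.6
```

carry_out --pt "-1.3 0 0 0 0" --pt "-1.4 0 -0.5 0 0" --pt "0 0 -4 0 0" --pt "0 0 -4 0 0" --pt "2.9 -2.7 0 -8 0" --pt "2.9 -2.7 0 0 0" --pt "2.9 -2.8 0 0 0" --pt "0 0 0 -8.2 0" --pt "0 0 0 -8.2 0" --pt "0 0 0 -8.2 0" --pt "0 0 0 -8.2 0" --pt "0 0 0 -8.2 0"

```text
t: 17.25
eef_pos: [0.4954, 0.0098, 0.1068]
tool_rot: [-0.0, 0.306, 0.952, 0.001]
contact_force: [-0.2, 0.2, -0.5]
gripper_width: 0.499
grasp_force: 0.0
```

carry_out --pt "0 0 0 -8.2 0" --pt "0 0 0 -8.2 0" --pt "0 0 0 -8.2 0" --pt "0 0 0 -8.2 0" --pt "0 0 0 -8.2 0" --pt "0 0 0 0 0" --pt "0 0 0 0 0"

```text
t: 17.95
eef_pos: [0.4954, 0.0095, 0.1066]
tool_rot: [0.0, -0.042, 0.999, 0.0]
contact_force: [-0.7, -0.7, 0.3]
gripper_width: 0.501
grasp_force: 0.0
```

```bash
python3 tile.py 9; python3 -c "
from h import *
q=bot.get_obs()['tool_rot'];print(2*np.degrees(np.arctan2(q[2],q[1])))"
```

```text
18.05 [0.4953 0.0097 0.1064] [ 0.  -0.4 -0.1] 1.74
tcp jig mm [-74.9  31.4] z 0.1064
top ring c jig 14.8 39.7 axes 65.4 68.1 103
side ring c jig 13.0 38.7 axes 66.7 68.6 107
184.83731490848768
```

carry_out --pt "0 0.8 4 0 0" --pt "0 0 3 0 0" --pt "0 0 1 0 0" --pt "0 0 0.5 0 0" --pt "0 0 0 0 0" --pt "-0.7 0 0 0 0" --pt "-0.7 0 0 0 0" --pt "-0.6 0 0 0 0" --pt "-0.5 0 0 0 0" --pt "-0.5 0 0 0 0" --pt "-0.2 0 0 0 0" --pt "0 0 0 0 0"

```text
t: 19.25
eef_pos: [0.5268, 0.0205, 0.0212]
tool_rot: [0.0, -0.044, 0.999, -0.0]
contact_force: [-1.0, -0.3, 0.2]
gripper_width: 0.502
grasp_force: 0.3
```

carry_out --pt "-0.1 0 0 0 0" --pt "-0.1 0 0 0 0" --pt "-0.1 0 0 0 0" --pt "0 0 0 0 0"

```text
t: 19.65
eef_pos: [0.5288, 0.0207, 0.0211]
tool_rot: [-0.001, -0.044, 0.999, 0.0]
contact_force: [-3.9, 0.0, 1.8]
gripper_width: 0.498
grasp_force: 2.2
```

carry_out --pt "-0.1 0 0 0 0" --pt "-0.1 0 0 0 0" --pt "-0.1 0 0 0 0" --pt "0 0 0 0 0"

```text
t: 20.05
eef_pos: [0.5288, 0.0207, 0.0206]
tool_rot: [-0.004, -0.044, 0.999, 0.0]
contact_force: [-11.3, -1.0, 7.9]
gripper_width: 0.497
grasp_force: 5.6
```

carry_out --pt "1.2 0 0 0 0" --pt "1.2 0 -0.5 0 0" --pt "0 0 -4 0 0" --pt "0 0 -4 0 0" --pt "-2.5 -2.9 0 0 0" --pt "-2.5 -2.9 0 0 0" --pt "-2.5 -2.9 0 8.1 0" --pt "0 0 0 8.2 0" --pt "0 0 0 8.2 0" --pt "0 0 0 8.2 0" --pt "0 0 0 8.2 0" --pt "0 0 0 8.2 0"

```text
t: 21.25
eef_pos: [0.5912, -0.0611, 0.1069]
tool_rot: [0.001, 0.378, 0.926, 0.0]
contact_force: [0.7, 0.7, 0.8]
gripper_width: 0.5
grasp_force: 0.0
```

carry_out --pt "0 0 0 8.2 0" --pt "0 0 0 8.2 0" --pt "0 0 0 8.2 0" --pt "0 0 0 8.2 0" --pt "0 0 0 8.2 0" --pt "0 0 0 0 0" --pt "0 0 0 0 0"

```text
t: 21.95
eef_pos: [0.591, -0.061, 0.1066]
tool_rot: [0.0, 0.675, 0.738, 0.0]
contact_force: [-0.4, -0.2, 0.4]
gripper_width: 0.5
grasp_force: 0.0
```

```bash
python3 tile.py 10; python3 - <<'E'
from m import *
q=bot.get_obs()['tool_rot'];print(2*np.degrees(np.arctan2(q[2],q[1])))
k=cal("wrist");pickle.dump(k,open("w10.pkl","wb"));im=snap("wrist","pics/w10.png");t=cv2.imread("pics/top10.png")[150:270,220:345];cv2.imwrite("pics/w10b.png",np.hstack([cv2.resize(im,(400,300))[:,:,::-1],cv2.resize(t,(400,300),interpolation=cv2.INTER_CUBIC)]))
E
```

```text
22.05 [ 0.5909 -0.0612  0.1065] [ 0.3  0.4 -0.3] 0.63
tcp jig mm [ 14.4 -47.3] z 0.1065
top ring c jig 29.1 44.5 axes 55.2 64.6 73
side ring c jig 24.6 38.3 axes 66.8 67.9 92
95.06666546685071
```

View pics/w10b.png

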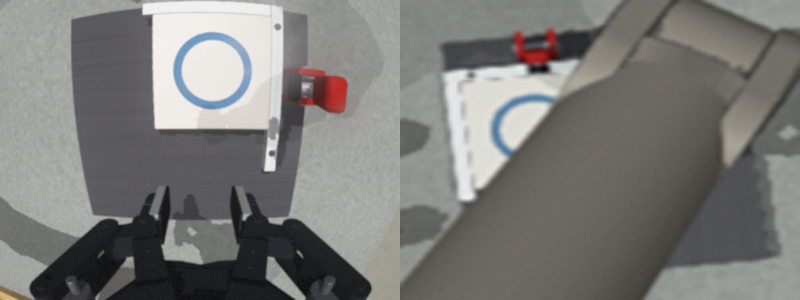

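The wrist view shows the tile flush in the corner formed by the stop (200,8) and the fence (275,90). One more gentle +y press will make sure.

carry_out --pt "0 0 4 0 0" --pt "0 0 3 0 0" --pt "0 0 1 0 0" --pt "0 0 0.5 0 0" --pt "0 0 0 0 0" --pt "0.7 0 0 0 0" --pt "0.6 0 0 0 0" --pt "0.5 0 0 0 0" --pt "0.2 0 0 0 0" --pt "0.1 0 0 0 0" --pt "0.1 0 0 0 0" --pt "0 0 0 0 0"

```text
t: 23.3
eef_pos: [0.5896, -0.0407, 0.0218]
tool_rot: [0.001, 0.677, 0.736, -0.0]
contact_force: [1.5, -4.3, 3.3]
gripper_width: 0.497
grasp_force: 2.4
```

carry_out --pt "0.1 0 0 0 0" --pt "0.1 0 0 0 0" --pt "0.1 0 0 0 0" --pt "0 0 0 0 0"

```text
t: 23.7
eef_pos: [0.5896, -0.0406, 0.0219]
tool_rot: [0.003, 0.677, 0.736, -0.001]
contact_force: [2.8, -11.7, -0.3]
gripper_width: 0.503
grasp_force: 5.6
```

The tile is home: both presses ended at the same position with firm contact. Next is the clamp. I'll retreat, rise, shut the fingers and go behind the clamp's grip.

carry_out --pt "-1.2 0 0 0 0" --pt "-1.3 0 -0.5 0 0" --pt "0 0 -4.3 0 -1" --pt "0 0 -4.3 0 -1" --pt "0 0 -4.3 0 -1" --pt "0 0 -4.3 0 -1" --pt "2.6 3.7 0 0 -1" --pt "2.6 3.7 0 0 -1" --pt "2.5 3.6 0 0 -1" --pt "0 0 0 0 -1" --pt "0 0 0 0 -1"

```text
t: 24.8
eef_pos: [0.6938, 0.0255, 0.1976]
tool_rot: [-0.001, 0.676, 0.737, -0.001]
contact_force: [-0.3, -1.4, 0.1]
gripper_width: 0.003
grasp_force: 0.0
```

```bash
python3 tile.py 11; python3 - <<'E'
from m import *
b=cv2.imread("pics/side11.png")[110:260,180:380];im=snap("wrist","pics/w11.png");cv2.imwrite("pics/w11b.png",np.hstack([cv2.resize(im,(400,300))[:,:,::-1],cv2.resize(b,(400,300),interpolation=cv2.INTER_CUBIC)]))
E
```

```text
24.9 [0.6929 0.0232 0.1983] [-0.3 -0.4  0.8] 0.41
tcp jig mm [123.1  28. ] z 0.1983
top ring c jig 25.4 40.0 axes 67.7 67.9 166
side ring c jig 24.7 38.7 axes 66.9 67.7 104
```

View pics/w11b.png

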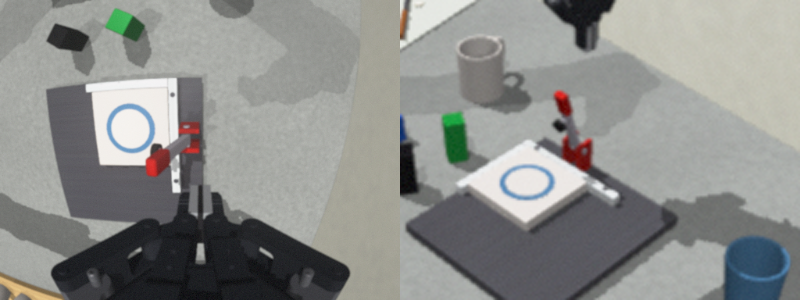

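The ring centre reads jig (25.4, 40.0), so the tile is home, and the clamp is still up. Now I'll sweep the clamp down along its arc.

carry_out --pt "0 0 3 0 -1" --pt "0 0 2.5 0 -1" --pt "0 0 0.6 0 -1" --pt "0 0 0 0 -1" --pt "0 -0.9 0 0 -1" --pt "0 -1.0 0 0 -1" --pt "0 -0.9 0 0 -1" --pt "0 -0.8 0.3 0 -1" --pt "0 -0.8 0.3 0 -1" --pt "0 -0.7 0.5 0 -1" --pt "0 -0.7 0.5 0 -1" --pt "0 0 0 0 -1"

```text
t: 26.15
eef_pos: [0.6344, 0.02, 0.1202]
tool_rot: [-0.001, 0.676, 0.737, -0.001]
contact_force: [0.3, -0.2, -0.5]
gripper_width: -0.002
grasp_force: 0.0
```

carry_out --pt "0 -0.6 0.6 0 -1" --pt "0 -0.6 0.6 0 -1" --pt "0 -0.45 0.7 0 -1" --pt "0 -0.45 0.7 0 -1" --pt "0 -0.3 0.8 0 -1" --pt "0 -0.3 0.8 0 -1" --pt "0 -0.15 0.8 0 -1" --pt "0 -0.15 0.6 0 -1" --pt "0 0 0 0 -1" --pt "0 0 0 0 -1"

```text
t: 27.15
eef_pos: [0.6063, 0.0174, 0.0652]
tool_rot: [-0.0, 0.676, 0.737, -0.0]
contact_force: [-0.8, 0.0, -0.3]
gripper_width: -0.0
grasp_force: 0.0
```

carry_out --pt "0 0 0.2 0 -1" --pt "0 0 0.2 0 -1" --pt "0 0 0.1 0 -1" --pt "0 0 0.1 0 -1" --pt "0 0 0 0 -1" --pt "0 0 0 0 -1"

```text
t: 27.75
eef_pos: [0.6067, 0.0173, 0.0617]
tool_rot: [-0.0, 0.676, 0.737, 0.001]
contact_force: [-6.6, 2.4, 22.2]
gripper_width: 0.001
grasp_force: 11.3
```

```bash
python3 - <<'E'
from m import *
o=bot.get_obs();print(o["eef_pos"],o["contact_force"])
b=snap("side","pics/s12.png")[110:260,180:380];im=snap("wrist","pics/w12.png");cv2.imwrite("pics/w12b.png",np.hstack([cv2.resize(im,(400,300)),cv2.resize(b,(400,300),interpolation=cv2.INTER_CUBIC)])[:,:,::-1])
E
```

```text
[0.60674079 0.01731404 0.06174823] [-6.5986709   2.43338485 22.22514132]
```

View pics/w12b.png

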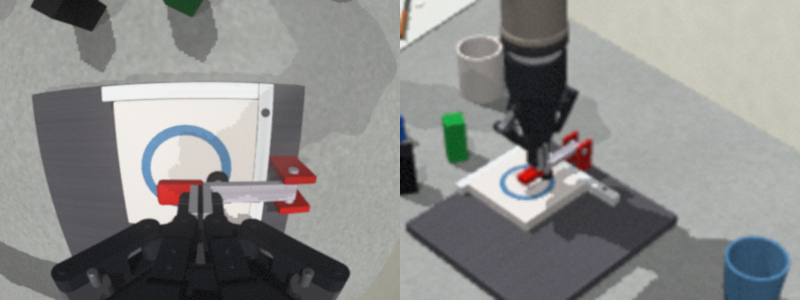

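The clamp lies level over the tile (wrist view, grip at (180,192)), and the tool presses it with 22 N at z = 62 mm, as expected. I'll retract and check.

carry_out --pt "0 0 -0.5 0 -1" --pt "0 0 -2 0 -1" --pt "0 0 -4 0 -1" --pt "0 0 -4 0 -1" --pt "-4 0 -2 0 -1" --pt "-4 0 0 0 -1" --pt "-4 0 0 0 -1" --pt "-4 0 0 0 -1" --pt "0 0 0 0 -1" --pt "0 0 0 0 -1" --pt "0 0 0 0 -1"

```text
t: 28.95
eef_pos: [0.6201, -0.1407, 0.184]
tool_rot: [-0.0, 0.676, 0.737, 0.0]
contact_force: [0.4, 0.7, 0.6]
gripper_width: -0.001
grasp_force: 0.0
```

```bash
python3 tile.py 13; python3 - <<'E'
from m import *
b=cv2.imread("pics/side13.png");im=snap("wrist","pics/w13.png");cv2.imwrite("pics/w13b.png",np.hstack([cv2.resize(im,(400,300))[:,:,::-1],cv2.resize(b[110:260,100:300],(400,300),interpolation=cv2.INTER_CUBIC)]))
E
```

```text
29.05 [ 0.6202 -0.1402  0.184 ] [ 0.1  0.3 -0.2] 0.68
tcp jig mm [  36.7 -128.6] z 0.184
top ring c jig 25.4 40.1 axes 67.4 68.1 148
side ring c jig 24.5 38.7 axes 66.5 67.3 79
```

View pics/w13b.png

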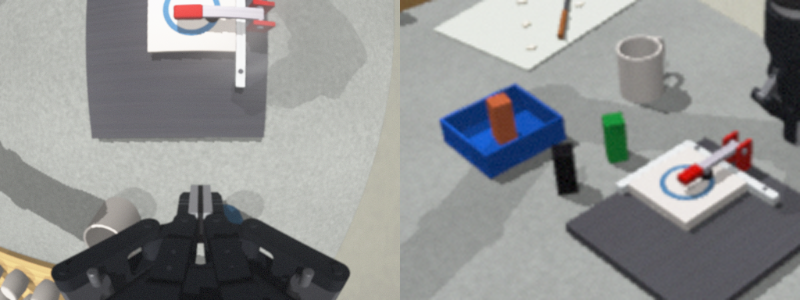

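The prop is in the tray (500,118), the tile is still home with its ring at (25.4, 40.1), the clamp is down, and the tool is clear.

```bash
python3 -c "
from station import bot
print(bot.hand_in())"
```

```text
the job is handed in; nothing more can be done
None
```

The job is handed in at about 29 s: the prop is standing in the tray, the tile measures home against both stops, the clamp is down, the jugs and beaker were not touched, and the hand-in returned no verdict.

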